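Hang the spice shelf on its slotted upright

TASK

Hang the loose spice shelf on the slotted upright, above the shelf that is already there: feel its claws into a free row of slots, push it back against the upright and press it down until its spring catch snaps into a hole, then let go of it. Do not knock over the two spice jars that stand nearby waiting to go on it.

Things in the scene. Friction and masses are not known exactly. Their poses are not given: they have to be found in the camera images.
- shelf: Loose white steel spice shelf on the worktop: 112 mm deep (x) by 150 mm wide (y), 0.28 to 0.45 kg. Origin: centre of the tray's underside, x to its back, z up. Tray floor 4 mm thick, 22 mm rim at front and sides. Back plate 100 mm wide, 72 mm high, rear face at x = +57 mm.
- shelf_handle (a point): Grip point in the shelf's wooden caddy handle, 45 mm above the shelf's origin, same axes. The handle is an upright board, 12 mm thick (y), 92 mm long (x), across the tray's middle, from the tray floor to 62 mm above the tray's underside. 65 mm of open tray on either side: grip it from above, fingers closing along y.
- shelf_claws (a point): Midway between the shelf's two lower claws, at the tips' lower edge: x = +68.5, z = +10 mm in the shelf. Four steel claws behind the back plate at y = +-26 mm, two rows, the upper 40 mm higher. Claw 6 mm wide, 14 mm high: neck 8 mm high (underside 16 mm above the tray's), at its end a 6 mm thick tooth hanging 6 mm lower. Tips 11.5 mm behind the plate; 5.5 mm gap between plate and tooth.
- shelf_catch (a joint): Spring catch: round-nosed 8 mm pin through the back plate (y = 0, 45 mm above the tray's underside). 0 = sprung out, nose 5.5 mm behind the plate; grows as the pin is pushed in (m, to 0.0065; 4.5 to 6 N). It rubs on the upright while the shelf is pushed back, so the shelf may need pressing down firmly (10 to 20 N); it springs out into a hole when the shelf is fully down.
- rack: Stand fixed to the worktop: dark steel base plate 140 (x) by 120 (y) by 8 mm, a pole at its back. Origin: centre of the base's underside; -x is its front, z up. On the pole is clamped the upright, a hollow bright metal channel 84 mm wide, 254 mm high, square to the stand. Its lower end is anywhere from 12 to 42 mm above the worktop; this is NOT reported: find the slots by touch or by eye.
- rack_face (a point): On the front face of the upright, on its centre line, at worktop height (15 mm behind the rack's origin, same axes). Sheet 4 mm thick, 17 mm hollow behind. Two columns of slots at y = +-26 mm, each slot 10 mm wide, 18 mm high, 40 mm from one row to the next; the undersides of the five rows are 30, 70, 110, 150, 190 mm above the upright's lower end. The shelf's two claw rows fit neighbouring rows.
- rack_pole (a point): Top of the stand's pole, 289 mm above the worktop. The upright's middle column has 12 by 12 mm catch holes, each centred 29 mm above the underside of a slot row: the pin's place when the necks rest on the slots' undersides. A second, like shelf hangs in rows 1 and 2, its underside 14 mm and handle top 76 mm above the upright's lower end; rows 3 to 5 are free.
- jar_front: Spice jar 41 mm across, 105 mm high, standing on the worktop nearer the robot. Origin: centre of its underside. Must stay upright.
- jar_back: Spice jar 41 mm across, 105 mm high, standing on the worktop further back. Origin: centre of its underside. Must stay upright.

How it is judged:
On the way, in this order (a step that is already met when the one before it is completed fails the run):
1. the shelf is lifted clear of the worktop (height (world z) of shelf above 0.08 m), for 0.1 s.
2. the claws are in the slots and the shelf is pushed back against the upright, its catch pushed in (value of joint shelf_catch above 0.0025 m and x of shelf in the frame of rack above -0.0465 m and height (world z) of shelf above 0.09 m).
At the end, for the whole second after the job is handed in: The loose shelf hangs on the upright above the other one (underside over 90 mm up), its origin within 4 mm of x = -42 mm and within 6 mm of y = 0 in the stand's frame (back plate against the upright), level within 0.08 rad, its catch sprung out into a hole (under 1.5 mm), at rest and let go (x of shelf in the frame of rack between -0.0465 and -0.0385 m and y of shelf in the frame of rack between -0.006 and 0.006 m and height (world z) of shelf above 0.09 m and angle between shelf's own z axis and vertical below 0.08 rad and value of joint shelf_catch below 0.0015 m and linear speed of shelf below 0.02 m/s and contact force between shelf and the fingers below 0.05 N); the robot touches nothing.
It fails at once if a spice jar is knocked over (angle between any of jar_front, jar_back's own z axis and vertical above 0.5 rad).
It also fails if it takes over 48 s, if anything falls off the work surface, if the arm or the gripper's body presses on something with over 40 N, if the wrist force passes 120 N, or if a joint passes its speed limit or range.

ROBOT

A 6-joint arm with a two-finger parallel gripper is mounted at the origin on a cart in front of the work surface, level with it; the furniture and walls round the work are solid. World frame = base frame: x ahead of the robot, y to its left, z up, the work surface at z = 0. Lengths are in m, angles in rad, forces in N, time in s.
With the tool pointing down it reaches from about 0.35 to 0.975 m from the base axis. Payload 17.4 kg.
Tool frame: the origin (TCP) lies on the centre line of the jaws, within the pads' length; the fingertips stand 17 mm ahead of it and the grasp point (between the pads) lies 2 mm behind it; z points along the fingers, y is the line along which they close (so a half turn about z gives the same grasp; the last joint's range is limited). The gripper opens to 85 mm and grips with 20 to 120 N. Pads are 22 mm wide; open, the fingers measure 114 mm over their backs; the gripper's body (76 mm by 85 mm) begins 54 mm behind the grasp point. The pads swing forward as they close: fully open they stand 13 mm farther back than shut.
Start: joints at [1.198, 0.116, 1.442, -0, 1.584, -0.038], TCP at [0.222, 0.638, 0.248] pointing down, gripper open.
Joint ranges: [-2.83, 2.83], [-0.83, 2.19], [0.07, 2.5], [-1.14, 4.28], [0.01, 3], [-2.97, 2.97]. Speed limits (rad/s): [1.89, 1.89, 2.22, 3.14, 3.14, 3.14].

INTERFACE

Orientations are given as [roll, pitch, yaw] about the fixed x, y, z axes, in that order (R = Rz(yaw) Ry(pitch) Rx(roll)).
In Python, from bench import r, optics gives the robot as it stands (r), with the cameras (optics).
- The arm moves only by the shell command python3 drive.py [FORCE], which reads ROWS from standard input. ROWS is a JSON list that holds a single list of rows (three levels of brackets), with 1 to 8 rows, each of 7 numbers: a rotation vector rx, ry, rz in a scale on which 1.0 is 2 rad, then dx, dy, dz in fractions of the full range, 1 being 0.5 m, then the finger opening in m; each row shifts and turns the commanded pose from where the row before left it, along the tool's axes as they then stand; what a row does not reach is not made up. A row lasts 1/12 s, in which the tool goes at most 0.0417 m and 0.125 rad, less where a joint would pass 70% of its speed; a pose out of reach is approached as far as the arm can. The fingers move at their own pace and stop on an object; FORCE is the grip in N (left out, the last holds). Time passes only in rows, so rows that do not move let the fingers close. It prints the time, the measured TCP pose, the force, the opening and the grip force at its end. A shift or turn number past 1, either way, is cut back to 1. Input that does not fit is refused with a message, and nothing moves.
- r.sense(): the state, without advancing time (a new reading comes with each control period).
- optics.capture(name): name is "scene" or "top" or "wrist"; returns the picture (480x640x3 uint8, red, green, blue); there is no depth.
- optics.camera_params(name): a dict with "fov_y" (degrees; the focal length in pixels is half the picture's height over the tangent of half this angle, whatever the lens; pixels are square), "cx", "cy" (the principal point, pixels), "k1" (the pictures are not rectified: a ray, as slopes to the right and down, at radius r is drawn at 1 + k1 r^2 times it, then the intrinsics apply), "rvec" (rotation vector, rad) and "tvec" (3), from world to camera coordinates, as OpenCV has them. Camera axes: x right, y down, z forward; pixel columns grow to the right and rows downward; lengths in m; the calibration is good to about 2 mm. A picture is of the moment at which its call begins: read the wrist's pose just before it. camera_params takes no time and is no camera call; for the wrist camera it gives the pose at the moment of the call.
- r.close_job(): hands the job in; it is judged then, once.
The state is a dict: "time_s": time; "q": joint angles; "joint_vel": joint speeds; "tau": joint torques, N m; "tcp_pos": TCP position; "eef_rot": TCP orientation; "force": force on the tool from outside, world axes, zero at the start; "torque": the same for the moment, N m; "finger_gap": finger opening in m; "finger_force": force on a finger pad.
Only numpy, scipy, OpenCV 4.12 (cv2) and the standard library are available. Lean on these libraries where they do the work, as an engineer would, in place of code of your own. Each camera call takes 0.05 s, during which the arm holds its last target. There are 200 camera calls.

## Working session

There is one attempt and no reset: what is moved stays moved. The work goes in short steps, Python scripts to look and compute and a shell command to move; the robot and the scene stay as the last step left them, time stands still between calls to the robot, and variables do not carry over. Pictures are saved under pics/ and viewed, at most 10 in all, crops included, and the job is handed in when it is done.

```bash
ls; mkdir -p pics; cat > h.py <<'E'
import numpy as np, cv2
from bench import r, optics
def save(cam,name):
    p=optics.camera_params(cam); im=optics.capture(cam)
    cv2.imwrite(f'pics/{name}.png',im[:,:,::-1]); np.save(f'pics/{name}.npy',p,allow_pickle=True); return p
def load(name): return np.load(f'pics/{name}.npy',allow_pickle=True).item()
def KD(p):
    f=240/np.tan(np.radians(p['fov_y'])/2)
    return np.array([[f,0,p['cx']],[0,f,p['cy']],[0,0,1.]]),np.array([p['k1'],0,0,0,0.])
def proj(p,X):
    K,D=KD(p); return cv2.projectPoints(np.array(X,float).reshape(-1,1,3),np.array(p['rvec'],float),np.array(p['tvec'],float),K,D)[0].reshape(-1,2)
def ray(p,uv):
    K,D=KD(p); x=cv2.undistortPoints(np.array(uv,float).reshape(-1,1,2),K,D).reshape(-1,2)
    R=cv2.Rodrigues(np.array(p['rvec'],float))[0]; c=-R.T@np.array(p['tvec'],float).ravel()
    return c,np.c_[x,np.ones(len(x))]@R
def atz(p,uv,z):
    c,d=ray(p,uv); return c+d*((z-c[2])/d[:,2])[:,None]
def tri(ps,uvs):
    A=np.zeros((3,3));b=np.zeros(3);L=[]
    for p,uv in zip(ps,uvs):
        c,d=ray(p,[uv]);d=d[0]/np.linalg.norm(d[0]);M=np.eye(3)-np.outer(d,d);A+=M;b+=M@c;L.append((M,c))
    X=np.linalg.solve(A,b); return X,[float(np.linalg.norm(M@(X-c))) for M,c in L]
E
python3 - <<'E'
from h import *
for c in ['scene','top','wrist']:
    p=save(c,c+'0'); print(c,p, -cv2.Rodrigues(np.array(p['rvec'],float))[0].T@np.array(p['tvec'],float))
print(r.sense())
E
```

```text
bench.py
drive.py
pics
scene {'fov_y': 56.3748665308881, 'cx': 319.4459508916884, 'cy': 239.85218926990265, 'k1': -0.014566293584539997, 'rvec': array([ 1.92507807, -1.12209298,  0.59600765]), 'tvec': array([-0.39847861,  0.37642038,  0.64253101])} [-0.08356354 -0.50550306  0.67142192]
top {'fov_y': 42.18121018994256, 'cx': 321.64254243404673, 'cy': 234.5530401444681, 'k1': -0.1609886154554799, 'rvec': array([ 2.17857062, -2.17016381,  0.08767973]), 'tvec': array([-0.17469498,  0.5364007 ,  1.10939013])} [ 0.43929024 -0.17947286  1.15056686]
wrist {'fov_y': 62.96781973169746, 'cx': 323.8014501822689, 'cy': 245.4435696794453, 'k1': -0.006327208054274257, 'rvec': array([-2.32703605, -1.65584434, -0.27687631]), 'tvec': array([-0.67475249, -0.04331882,  0.38074295])} [0.14241797 0.6654103  0.37293282]
{'time_s': 0.15, 'q': array([ 1.19822394e+00,  1.16397477e-01,  1.44208445e+00,  1.36068548e-05,
        1.58401163e+00, -3.77907053e-02]), 'joint_vel': array([ 0.00039806, -0.00071238, -0.0031495 ,  0.00149393,  0.00143471,
        0.00082599]), 'tau': array([ 1.74693618e-03, -7.32509851e+01, -6.32852411e+01, -3.81720656e-05,
        4.91743340e-03,  3.92202026e-05]), 'tcp_pos': array([0.2217349 , 0.63741287, 0.24773413]), 'eef_rot': array([-3.14069291e+00, -4.76337590e-05,  2.80681113e+00]), 'force': array([-0.10996056, -0.1988341 ,  0.25207258]), 'torque': array([ 0.04014041, -0.00498901,  0.01791235]), 'finger_force': 0.0, 'finger_gap': 0.08541870240715188}
```

View pics/scene0.png

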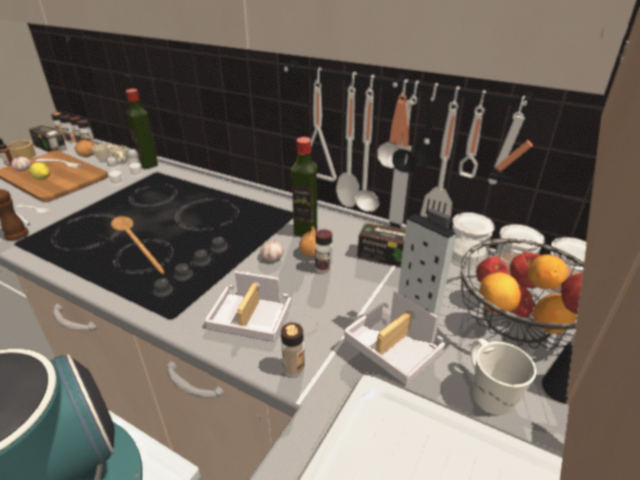

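View pics/top0.png

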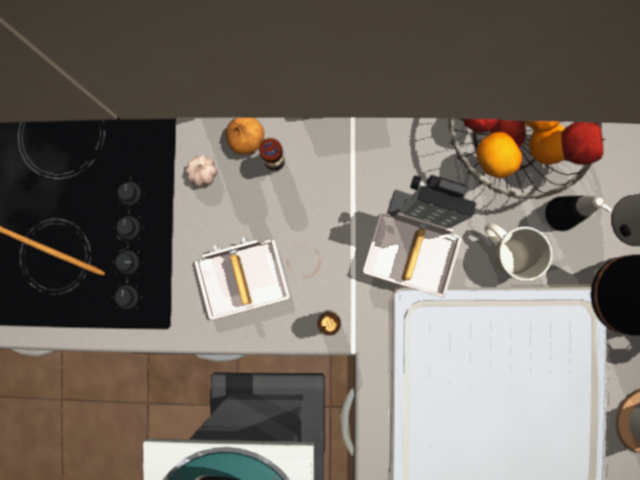

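The scene view shows the loose shelf at about (250,305), with its handle along (240,320)–(257,287). The rack with its hung shelf is at (420,280), and the jars are at (292,350) and (323,252). In the top view the loose shelf is at (242,280), the hung one at (412,255) and the jars at (329,323) and (271,152). I'll magnify these next.

```bash
python3 - <<'E'
import cv2
a=cv2.imread('pics/scene0.png')[200:400,200:460]; cv2.imwrite('pics/sc.png',cv2.resize(a,None,fx=3,fy=3,interpolation=cv2.INTER_CUBIC))
a=cv2.imread('pics/top0.png')[165:335,185:483]; a=cv2.resize(a,None,fx=2.6,fy=2.6,interpolation=cv2.INTER_CUBIC); cv2.imwrite('pics/tc.png',a)
E
```

```text
(no output)
```

View pics/sc.png

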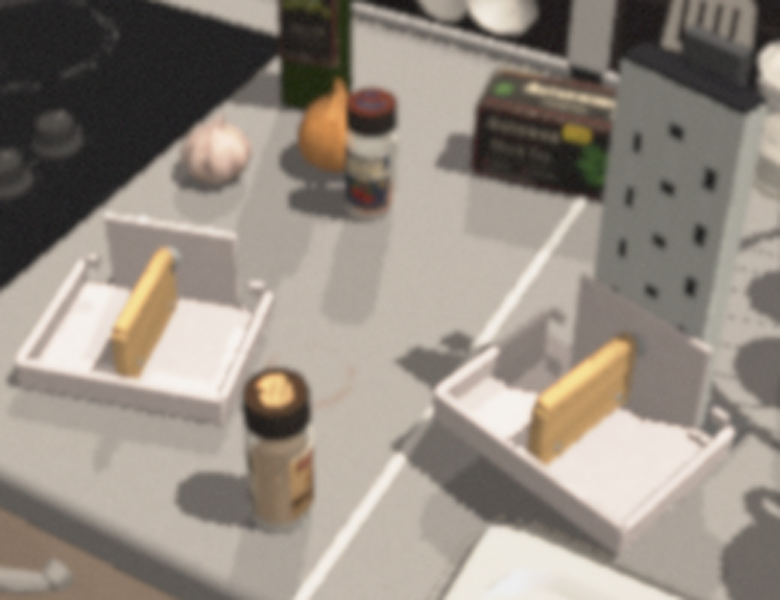

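View pics/tc.png

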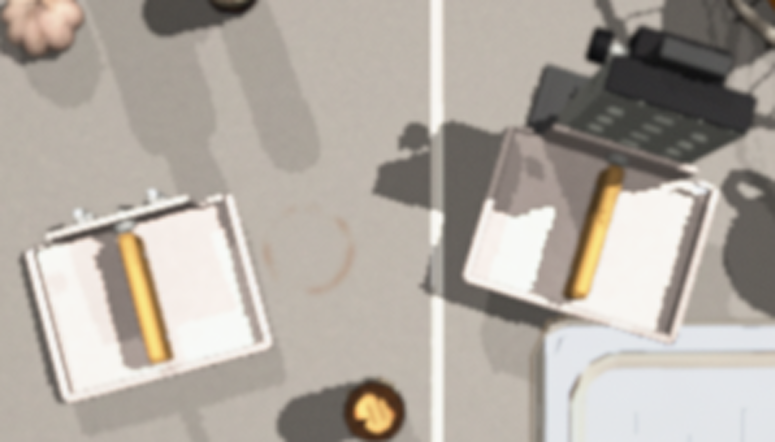

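The crops give sharp keypoints: handle ends, back-plate top corners, rim corners, slots and holes. The slot centres are at crop (637,142), (629,190) and (622,247) on the left, and (709,180), (700,236) and (694,290) on the right. The middle holes are at (676,131), (658,241) and (651,291). No row-4 hole shows, so I'll aim for row 3. Next I fit the poses from both views.

```bash
cat > fit.py <<'E'
from h import *
from scipy.optimize import least_squares
S=load('scene0');T=load('top0')
s=lambda u,v:(200+u/3,200+v/3); t=lambda u,v:(185+u/2.6,165+v/2.6)
HF,HB,PL,PR,FL,FR,BL,BR=(-.046,0,.062),(.046,0,.062),(.055,.05,.072),(.055,-.05,.072),(-.056,.075,.022),(-.056,-.075,.022),(.054,.075,.022),(.054,-.075,.022)
loose=[(S,HF,s(127,330)),(S,HB,s(170,252)),(S,PL,s(107,214)),(S,PR,s(238,237)),(S,FL,s(18,355)),(S,FR,s(222,402)),
(T,HF,t(160,360)),(T,HB,t(127,235)),(T,PL,t(50,235)),(T,PR,t(188,200)),(T,FL,t(68,400)),(T,FR,t(270,345)),(T,BL,t(27,253)),(T,BR,t(232,197))]
sh=lambda P:(P[0]-.042,P[1],P[2]+.014)
up=lambda y,z:(.015,y,z)
rack=[(S,sh(a),b) for a,b in[(PL,s(585,277)),(PR,s(710,348)),(FL,s(437,390)),(FR,s(618,528)),(HF,s(540,408)),(HB,s(628,342))]]
rack+=[(T,sh(a),b) for a,b in[(FL,t(466,280)),(FR,t(675,340)),(BL,t(510,130)),(BR,t(715,187)),(HF,t(578,297)),(HB,t(612,172))]]
rack+=[(S,up(.042,.254),s(622,50)),(S,up(-.042,.254),s(755,108))]
for i,(a,b) in enumerate([((637,142),(709,180)),((629,190),(700,236)),((622,247),(694,290))]):
    z=.199-.04*i; rack+=[(S,up(.026,z),s(*a)),(S,up(-.026,z),s(*b))]
rack+=[(S,up(0,z),s(*a)) for z,a in[(.219,(676,131)),(.139,(658,241)),(.099,(651,291))]]
def world(p,P):
    c,sn=np.cos(p[2]),np.sin(p[2]); return (p[0]+c*P[0]-sn*P[1],p[1]+sn*P[0]+c*P[1],p[3]+P[2])
def fit(obs,p0):
    f=lambda p:np.concatenate([proj(c,world(p,P))[0]-np.array(uv) for c,P,uv in obs])
    q=least_squares(f,p0,loss='soft_l1'); return q.x,f(q.x).reshape(-1,2)
if __name__=='__main__':
    c=atz(T,[(242,280),(435,200)],0.02); print(c)
    for o,p0 in((loose,[*c[0][:2],.2,0]),(rack,[*c[1][:2],-.25,.02])):
        x,e=fit(o,p0); print(np.round(x,4)); print(np.round(e,1).tolist())
    for n,a,b in[('front',s(277,388),t(374,410)),('back',s(371,103),(271,146))]: print(n,tri([S,T],[a,b]))
    print('handle tri',tri([S,T],[s(127,330),t(160,360)]),tri([S,T],[s(170,252),t(127,235)]))
E
python3 fit.py
```

```text
[[ 0.45376508 -0.02800309  0.02      ]
 [ 0.60192995 -0.3810891   0.02      ]]
[ 0.4557 -0.0292  0.2674 -0.0038]
[[-3.2, -0.1], [-1.0, -2.6], [-0.4, 0.4], [-0.4, -0.2], [-0.8, 3.1], [0.4, 0.6], [-0.1, 0.5], [-0.6, -2.0], [-0.4, 0.1], [1.4, -1.2], [-0.2, 0.4], [1.5, 0.4], [0.8, -1.3], [0.7, -1.0]]
[ 0.5399 -0.3476 -0.2965  0.018 ]
[[-0.8, -2.1], [1.0, 0.4], [-1.3, 0.5], [2.2, 1.0], [-0.2, -2.2], [2.3, -4.9], [-0.5, -0.5], [0.2, 1.3], [0.6, -2.1], [2.0, 0.9], [1.7, -0.3], [3.9, -3.7], [0.3, 0.6], [-2.0, 0.9], [-0.8, -0.1], [-0.1, -0.0], [-0.7, 1.9], [-0.4, -0.3], [-0.7, -0.0], [-1.5, -1.0], [-0.2, 0.4], [-0.0, 0.1], [-0.4, 0.1]]
front (array([ 0.3822415 , -0.1862176 ,  0.10217007]), [0.000515478254649345, 0.0005154782546492567])
back (array([ 0.68355257, -0.08363514,  0.09601135]), [0.0013345525314657756, 0.0013345525314657615])
handle tri (array([ 0.41384962, -0.04374229,  0.05701313]), [0.002827511015687196, 0.0028275110156873165]) (array([ 0.49775387, -0.01870468,  0.05322965]), [0.0016513442941316371, 0.001651344294131667])
```

The rows are not in the units I measure in: shifts go in shares of 0.5 m and turns go in shares of 2 rad. I convert before sending: -0.039 m / 0.5 = -0.078, -0.003 m / 0.5 = -0.006, -0.12 rad / 2 = -0.06.

```bash
echo '[[[0,0,-0.06,0,0,0,0.085],[0,0,-0.06,0,0,0,0.085],[0,0,-0.06,0,0,0,0.085],[0,0,-0.06,0,0,0,0.085],[0,0,-0.061,0,0,0,0.085],[0,0,0,-0.006,-0.078,0.006,0.085],[0,0,0,-0.006,-0.078,0.006,0.085],[0,0,0,-0.006,-0.078,0.006,0.085]]]' | python3 drive.py 40
echo '[[[0,0,0,-0.006,-0.078,0.006,0.085],[0,0,0,-0.006,-0.078,0.006,0.085],[0,0,0,-0.006,-0.078,0.006,0.085],[0,0,0,-0.006,-0.078,0.006,0.085],[0,0,0,-0.006,-0.078,0.006,0.085],[0,0,0,-0.006,-0.078,0.006,0.085],[0,0,0,-0.006,-0.078,0.006,0.085],[0,0,0,-0.006,-0.078,0.006,0.085]]]' | python3 drive.py
echo '[[[0,0,0,-0.006,-0.078,0.006,0.085],[0,0,0,-0.006,-0.078,0.006,0.085],[0,0,0,-0.006,-0.078,0.006,0.085],[0,0,0,-0.006,-0.078,0.006,0.085],[0,0,0,-0.006,-0.078,0.006,0.085],[0,0,0,-0.006,-0.078,0.006,0.085],[0,0,0,-0.006,-0.078,0.006,0.085],[0,0,0,0,0,0,0.085]]]' | python3 drive.py
python3 -c "
from h import *
save('wrist','w1'); print(r.sense()['tcp_pos'],r.sense()['eef_rot'])"
```

```text
time_s: 0.82
tcp_pos: [0.2613, 0.5258, 0.2383]
eef_rot: [-3.141, -0.001, -2.873]
force: [0.6, 0.7, -0.2]
finger_gap: 0.0851
finger_force: 0.0
time_s: 1.48
tcp_pos: [0.3669, 0.2307, 0.2151]
eef_rot: [3.142, 0.0, -2.874]
force: [1.6, 0.2, 0.8]
finger_gap: 0.085
finger_force: 0.0
time_s: 2.15
tcp_pos: [0.4601, -0.0304, 0.1934]
eef_rot: [-3.141, -0.001, -2.879]
force: [0.4, 1.9, -1.4]
finger_gap: 0.0853
finger_force: 0.0
[ 0.45946985 -0.02811545  0.19360329] [ 3.14144736e+00 -1.38620561e-03 -2.87902381e+00]
```

View pics/w1.png

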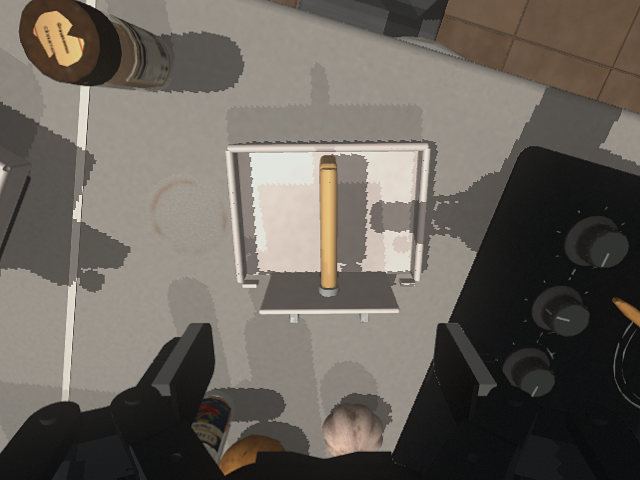

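The wrist view shows the tray centred under the camera. The handle top runs from (328,167) to (328,290), the plate's top edge from (260,311) to (400,311), and the front rim corners are at (227,147) and (430,144). I'll fit again with this view.

```bash
python3 - <<'E'
from fit import *
W=load('w1')
o=[(W,PL,(400,311)),(W,PR,(260,311)),(W,FL,(430,144)),(W,FR,(227,147)),(W,(0,0,.062),(328,228))]
for ob in(o,loose+o):
    x,e=fit(ob,[.456,-.029,.267,0]); print(np.round(x,4)); print(np.round(e[-5:],1).tolist())
    c=r.sense(); d=x[:2]-c['tcp_pos'][:2]; y=c['eef_rot'][2]; print('tool dx,dy',d@[np.cos(y),np.sin(y)],d@[np.sin(y),-np.cos(y)],'dyaw',x[2]-y-np.pi)
E
```

```text
[ 0.4555 -0.0279  0.2733 -0.0022]
[[-0.1, -0.8], [-0.3, 0.4], [-0.7, -0.1], [0.1, -1.0], [1.2, 5.0]]
tool dx,dy 0.003746167066911841 0.0012206663109119208 dyaw 0.010736573589840592
[ 0.4558 -0.0282  0.2728 -0.0034]
[[-1.0, -1.4], [-0.6, -0.2], [-1.6, 0.0], [0.1, -1.0], [0.6, 4.7]]
tool dx,dy 0.0035795590337846326 0.0008410889196828428 dyaw 0.010276882716931723
```

In the tool's units: 0.03 m / 0.5 = 0.06, 0.02 m / 0.5 = 0.04, -0.01 rad / 2 = -0.005.

```bash
echo '[[[0,0,-0.005,0.0072,0.002,0.04,0.085],[0,0,0,0,0,0.06,0.085],[0,0,0,0,0,0.06,0.085],[0,0,0,0,0,0.06,0.085],[0,0,0,0,0,0.04,0.085],[0,0,0,0,0,0.026,0.085],[0,0,0,0,0,0.014,0.085],[0,0,0,0,0,0,0.085]]]' | python3 drive.py
echo '[[[0,0,0,0,0,0,0],[0,0,0,0,0,0,0],[0,0,0,0,0,0,0],[0,0,0,0,0,0,0],[0,0,0,0,0,0,0],[0,0,0,0,0,0,0],[0,0,0,0,0,0,0],[0,0,0,0,0,0,0]]]' | python3 drive.py 60
```

```text
time_s: 2.87
tcp_pos: [0.4547, -0.0246, 0.0431]
eef_rot: [3.141, -0.002, -2.864]
force: [-0.5, -0.5, 0.0]
finger_gap: 0.0847
finger_force: 0.0
time_s: 3.53
tcp_pos: [0.4558, -0.0254, 0.0449]
eef_rot: [-3.141, 0.001, -2.864]
force: [-1.1, 0.2, 5.1]
finger_gap: 0.0113
finger_force: 60.0
```

In the tool's units: -0.035 m / 0.5 = -0.07, -0.025 m / 0.5 = -0.05.

```bash
echo '[[[0,0,0,0,0,-0.02,0],[0,0,0,0,0,-0.05,0],[0,0,0,0,0,-0.07,0],[0,0,0,0,0,-0.07,0],[0,0,0,0,0,-0.07,0],[0,0,0,0,0,-0.07,0],[0,0,0,0,0,-0.05,0],[0,0,0,0,0,0,0]]]' | python3 drive.py
echo '[[[0,0,0,0.0186,-0.0724,0,0],[0,0,0,0.0186,-0.0724,0,0],[0,0,0,0.0186,-0.0724,0,0],[0,0,0,0.0186,-0.0724,0,0],[0,0,0,0.0186,-0.0724,0,0],[0,0,0,0.0186,-0.0724,0,0],[0,0,0,0.0186,-0.0724,0,0],[0,0,0,0.0186,-0.0724,0,0]]]' | python3 drive.py
echo '[[[0,0,0.05,0,0,0,0],[0,0,0.06,0,0,0,0],[0,0,0.06,0,0,0,0],[0,0,0.06,0,0,0,0],[0,0,0.055,0,0,0,0],[0,0,0,0,0,0,0],[0,0,0,0,0,0,0]]]' | python3 drive.py
python3 -c "
from h import *
save('wrist','w2');save('scene','s2');save('top','t2'); print(r.sense())
import cv2
a=cv2.imread('pics/s2.png')[170:370,300:500]; b=cv2.imread('pics/w2.png')
cv2.imwrite('pics/s2c.png',cv2.resize(a,None,fx=3,fy=3,interpolation=cv2.INTER_CUBIC))"
```

```text
time_s: 4.2
tcp_pos: [0.4564, -0.0254, 0.2504]
eef_rot: [-3.139, 0.006, -2.864]
force: [0.0, -0.4, -0.9]
finger_gap: 0.0111
finger_force: 59.0
time_s: 4.87
tcp_pos: [0.4625, -0.3259, 0.2438]
eef_rot: [3.141, -0.001, -2.865]
force: [1.3, 0.4, -2.9]
finger_gap: 0.011
finger_force: 59.3
time_s: 5.45
tcp_pos: [0.463, -0.324, 0.2439]
eef_rot: [3.141, -0.001, 2.852]
force: [0.2, 0.6, -3.0]
finger_gap: 0.0111
finger_force: 59.8
{'time_s': 5.6, 'q': array([-6.55702867e-01, -1.22316250e-01,  1.68602333e+00,  6.21430303e-06,
        1.57818757e+00, -1.93676277e+00]), 'joint_vel': array([ 1.33104848e-03,  5.90633314e-05, -3.12642287e-03, -3.48500749e-04,
        5.45683955e-04,  1.15019917e-02]), 'tau': array([-2.70727649e-02, -5.42725682e+01, -6.48443627e+01,  6.74070165e-03,
       -1.02433126e-02, -4.79615782e-02]), 'tcp_pos': array([ 0.4631335 , -0.32408794,  0.24416492]), 'eef_rot': array([ 3.14147878e+00, -2.79778853e-04,  2.85185629e+00]), 'force': array([-0.17378662, -0.42216344, -2.85651865]), 'torque': array([-0.00071721,  0.0528575 ,  0.01617271]), 'finger_force': 59.83006998896599, 'finger_gap': 0.011083822217764524}
```

View pics/s2c.png

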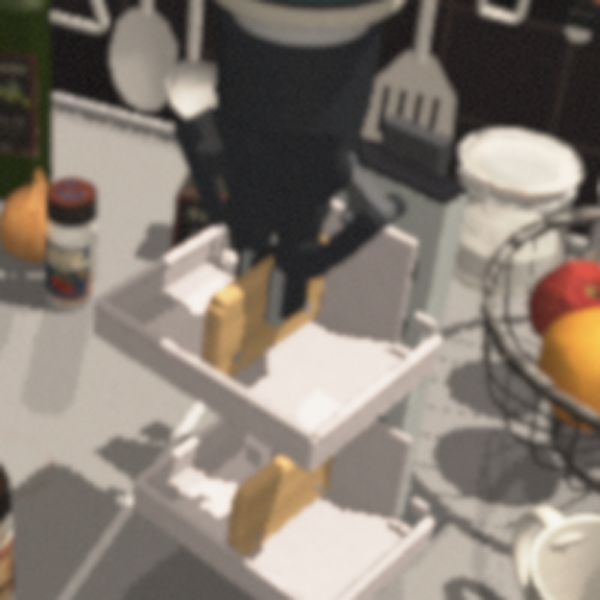

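View pics/w2.png

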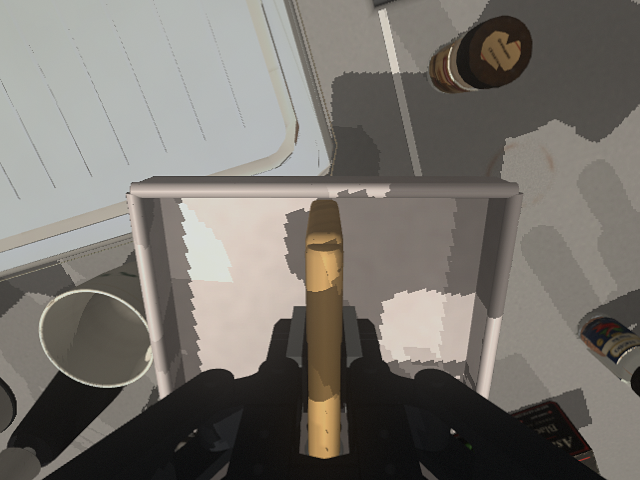

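The held shelf is level in the jaws: in the wrist view its front rim corners are at (130,187) and (519,187), symmetric about the handle. In the scene crop its rim corners are at (97,305), (312,438) and its plate corner at (418,240), with the hung shelf just below. I'll use these to check the shelf's offset in the grip, and the rack's pose.

```bash
python3 - <<'E'
from fit import *
W=load('w2');S2=load('s2')
q=lambda u,v:(300+u/3,170+v/3)
o=[(W,FL,(519,187)),(W,FR,(130,187)),(S2,FL,q(97,305)),(S2,FR,q(312,438)),(S2,PR,q(418,240))]
x,e=fit(o,[.463,-.324,-.2965,.2]); print(np.round(x,4)); print(np.round(e,1).tolist())
t=r.sense()['tcp_pos']; y=x[2]; d=x[:2]-t[:2]; print('shelf-tcp in shelf frame',d@[np.cos(y),np.sin(y)],d@[-np.sin(y),np.cos(y)],x[3]-t[2])
# rack refit without handle points, all and scene-only/upright-only
rk=[k for k in rack if k[1] not in (sh(HF),sh(HB))]
up_=[k for k in rk if k[1][0]==.015]
for ob in(rk,up_):
    z,e=fit(ob,[.54,-.348,-.2965,.018]); print(np.round(z,4), np.round(np.abs(e).mean(),2))
dy=z
E
cat > rel.py <<'E'
# shelf pose in rack frame from tcp; off = shelf-tcp in shelf frame
from h import *
RX,RY,RT=0.5399,-0.3476,-0.2965
s=r.sense();t=s['tcp_pos'];d=t[:2]-[RX,RY]
print('rack frame shelf x,y',d@[np.cos(RT),np.sin(RT)]-.0008,d@[-np.sin(RT),np.cos(RT)],'z',t[2]-.045,'yaw err',s['eef_rot'][2]-np.pi-RT,'F',s['force'])
E
python3 rel.py
```

```text
[ 0.4631 -0.3236 -0.2891  0.1972]
[[-0.1, 0.1], [0.0, -0.1], [-1.4, -1.4], [0.8, 0.5], [-0.5, -0.0]]
shelf-tcp in shelf frame -0.0001941257885250081 0.0004896510685844605 -0.0469230345514475
[ 0.5409 -0.3478 -0.2954  0.0178] 0.75
[ 0.5314 -0.3506 -0.2954  0.025 ] 0.48
rack frame shelf x,y -0.08108642054726757 5.68826826109206e-05 z 0.19916491617305027 yaw err 0.006763635269011914 F [-0.17378662 -0.42216344 -2.85651865]
```

In the tool's units: 0.025 m / 0.5 = 0.05, 0.013 m / 0.5 = 0.026, 0.007 rad / 2 = 0.0035.

```bash
echo '[[[0,0,0.0035,0,0,0.02,0],[0,0,0,0,0,0.05,0],[0,0,0,0,0,0.05,0],[0,0,0,0,0,0.026,0],[0,0,0,0,0,0.01,0],[0,0,0,0,0,0,0],[0,0,0,0,0,0,0]]]' | python3 drive.py; python3 rel.py
echo '[[[0,0,0,-0.016,0,0,0],[0,0,0,-0.016,0,0,0],[0,0,0,-0.01,0,0,0],[0,0,0,-0.004,0,0,0],[0,0,0,-0.004,0,0,0],[0,0,0,0,0,0,0],[0,0,0,0,0,0,0]]]' | python3 drive.py;python3 rel.py
```

```text
time_s: 6.18
tcp_pos: [0.4635, -0.3244, 0.1672]
eef_rot: [-3.141, 0.001, 2.842]
force: [-0.4, -0.0, -1.8]
finger_gap: 0.011
finger_force: 59.7
rack frame shelf x,y -0.08067790918920326 -0.000129574913009369 z 0.12221101452814541 yaw err -0.003025803973625063 F [-0.38252871 -0.00761307 -1.83572908]
time_s: 6.77
tcp_pos: [0.4871, -0.3316, 0.1662]
eef_rot: [3.142, -0.0, 2.842]
force: [-0.1, -0.7, -3.6]
finger_gap: 0.0109
finger_force: 59.7
rack frame shelf x,y -0.05599482944420041 -8.045442932287167e-05 z 0.12123294916716491 yaw err -0.003177451954792687 F [-0.05480662 -0.74701709 -3.60909057]
```

Now I'll creep in and feel for contact.

```bash
echo '[[[0,0,0,-0.003,0,0,0],[0,0,0,-0.003,0,0,0],[0,0,0,-0.002,0,0,0],[0,0,0,0,0,0,0],[0,0,0,0,0,0,0]]]' | python3 drive.py;python3 rel.py
echo '[[[0,0,0,-0.003,0,0,0],[0,0,0,-0.002,0,0,0],[0,0,0,-0.002,0,0,0],[0,0,0,0,0,0,0]]]' | python3 drive.py;python3 rel.py
```

```text
time_s: 7.18
tcp_pos: [0.4909, -0.3328, 0.1663]
eef_rot: [-3.142, -0.0, 2.842]
force: [0.2, -0.4, -3.1]
finger_gap: 0.0116
finger_force: 59.7
rack frame shelf x,y -0.05197670389115406 -0.00012841269106006172 z 0.12130669948918991 yaw err -0.003249456490070024 F [ 0.17483338 -0.35475788 -3.09019645]
time_s: 7.52
tcp_pos: [0.4944, -0.3339, 0.1663]
eef_rot: [-3.142, 0.0, 2.842]
force: [-0.4, -0.5, -2.3]
finger_gap: 0.0108
finger_force: 59.7
rack frame shelf x,y -0.04833696372588734 -0.00015515237529009323 z 0.12130004748877445 yaw err -0.0033088948358503956 F [-0.36205797 -0.4580048  -2.29426954]
```

In the tool's units: -0.0015 m / 0.5 = -0.003.

```bash
echo '[[[0,0,0,-0.003,0,0,0],[0,0,0,-0.003,0,0,0],[0,0,0,0,0,0,0],[0,0,0,0,0,0,0]]]' | python3 drive.py;python3 rel.py
echo '[[[0,0,0,-0.003,0,0,0],[0,0,0,-0.002,0,0,0],[0,0,0,0,0,0,0],[0,0,0,0,0,0,0]]]' | python3 drive.py;python3 rel.py
```

```text
time_s: 7.85
tcp_pos: [0.4969, -0.3346, 0.1662]
eef_rot: [3.142, -0.001, 2.842]
force: [-4.0, 1.5, -1.6]
finger_gap: 0.0111
finger_force: 59.9
rack frame shelf x,y -0.045667612508148006 -0.0001519869620646693 z 0.12121340154246789 yaw err -0.003291634908701102 F [-3.98502361  1.4577639  -1.60739417]
time_s: 8.18
tcp_pos: [0.4993, -0.3354, 0.1662]
eef_rot: [3.142, -0.001, 2.842]
force: [-4.7, 1.4, -1.8]
finger_gap: 0.0111
finger_force: 59.9
rack frame shelf x,y -0.043200419051312416 -0.00015471306896474804 z 0.12119282716175327 yaw err -0.003317155523934634 F [-4.66712865  1.38803963 -1.84118138]
```

About 5 N with continued travel is the catch pin being pushed in, so the claws are in the slots.

In the tool's units: -0.001 m / 0.5 = -0.002.

```bash
echo '[[[0,0,0,-0.002,0,0,0],[0,0,0,-0.002,0,0,0],[0,0,0,0,0,0,0],[0,0,0,0,0,0,0]]]' | python3 drive.py;python3 rel.py
echo '[[[0,0,0,-0.002,0,0,0],[0,0,0,-0.002,0,0,0],[0,0,0,0,0,0,0],[0,0,0,0,0,0,0]]]' | python3 drive.py;python3 rel.py
```

```text
time_s: 8.52
tcp_pos: [0.5003, -0.3358, 0.1662]
eef_rot: [3.142, -0.003, 2.842]
force: [-16.4, 4.3, 1.4]
finger_gap: 0.0111
finger_force: 60.7
rack frame shelf x,y -0.04213478129959489 -0.0002700063769086232 z 0.12116788982547648 yaw err -0.0033700002109910976 F [-16.39602941   4.29856703   1.44008083]
time_s: 8.85
tcp_pos: [0.5004, -0.3359, 0.1661]
eef_rot: [3.141, -0.008, 2.841]
force: [-38.5, 13.0, 11.2]
finger_gap: 0.0109
finger_force: 61.9
rack frame shelf x,y -0.04204991424400884 -0.0003163303200637133 z 0.12114627517468103 yaw err -0.003738397438218577 F [-38.51547327  12.95997193  11.21197449]
```

In the tool's units: 0.0018 m / 0.5 = 0.0036, 0.0015 m / 0.5 = 0.003.

```bash
echo '[[[0,0,0,0.0036,0,0,0],[0,0,0,0,0,0.003,0],[0,0,0,0,0,0.003,0],[0,0,0,0,0,0,0]]]' | python3 drive.py;python3 rel.py
echo '[[[0,0,0,0,0,0.003,0],[0,0,0,0,0,0.003,0],[0,0,0,0,0,0,0],[0,0,0,0,0,0,0]]]' | python3 drive.py;python3 rel.py
```

```text
time_s: 9.18
tcp_pos: [0.5003, -0.3358, 0.1627]
eef_rot: [3.141, -0.003, 2.842]
force: [-14.8, 3.0, -1.5]
finger_gap: 0.0111
finger_force: 60.1
rack frame shelf x,y -0.042134735965752804 -0.00026696065249866806 z 0.11766147409699985 yaw err -0.003455941183526434 F [-14.82392336   2.98140688  -1.53646447]
time_s: 9.52
tcp_pos: [0.5003, -0.3358, 0.16]
eef_rot: [3.142, -0.003, 2.842]
force: [-16.0, 4.6, 1.4]
finger_gap: 0.0111
finger_force: 60.6
rack frame shelf x,y -0.04212073236755202 -0.0002863635050313393 z 0.11502108299059179 yaw err -0.0034228037768375685 F [-15.98477426   4.61908949   1.36882392]
```

In the tool's units: 0.0015 m / 0.5 = 0.003, 0.001 m / 0.5 = 0.002.

```bash
echo '[[[0,0,0,0,0,0.003,0],[0,0,0,0,0,0.002,0],[0,0,0,0,0,0,0],[0,0,0,0,0,0,0]]]' | python3 drive.py;python3 rel.py
echo '[[[0,0,0,0,0,0.002,0],[0,0,0,0,0,0.002,0],[0,0,0,0,0,0,0],[0,0,0,0,0,0,0]]]' | python3 drive.py;python3 rel.py
```

```text
time_s: 9.85
tcp_pos: [0.5003, -0.3359, 0.1583]
eef_rot: [-3.141, -0.003, 2.842]
force: [-20.6, 6.1, 8.5]
finger_gap: 0.0113
finger_force: 61.5
rack frame shelf x,y -0.0420921129349052 -0.00034040675875085345 z 0.11332284871763944 yaw err -0.003392395256525127 F [-20.59913991   6.10715251   8.47731545]
time_s: 10.18
tcp_pos: [0.5003, -0.3359, 0.1582]
eef_rot: [-3.141, -0.002, 2.842]
force: [-28.5, 13.5, 24.5]
finger_gap: 0.0113
finger_force: 64.3
rack frame shelf x,y -0.042145000643402375 -0.00034820607256208714 z 0.11315423257478642 yaw err -0.003417136928472786 F [-28.50318723  13.51372768  24.46389484]
```

In the tool's units: 0.001 m / 0.5 = 0.002.

```bash
echo '[[[0,0,0,0.002,0,0,0],[0,0,0,0,0,0,0],[0,0,0,0,0,0,0]]]' | python3 drive.py;python3 rel.py
echo '[[[0,0,0,0.002,0,0,0],[0,0,0,0,0,0,0],[0,0,0,0,0,0,0]]]' | python3 drive.py;python3 rel.py
```

```text
time_s: 10.43
tcp_pos: [0.5001, -0.3358, 0.158]
eef_rot: [-3.141, -0.0, 2.842]
force: [-18.2, 8.1, 19.4]
finger_gap: 0.0112
finger_force: 63.2
rack frame shelf x,y -0.04227571668221209 -0.0003669670330510975 z 0.11300974874374663 yaw err -0.003300604353555947 F [-18.17090718   8.13755605  19.39464543]
time_s: 10.68
tcp_pos: [0.4999, -0.3357, 0.1578]
eef_rot: [-3.141, 0.002, 2.842]
force: [-10.0, 4.6, 12.9]
finger_gap: 0.0113
finger_force: 62.3
rack frame shelf x,y -0.04247809593254838 -0.00032766904060113747 z 0.1127871493571621 yaw err -0.0032321671433033217 F [-10.03020694   4.60241855  12.9466957 ]
```

In the tool's units: 0.001 m / 0.5 = 0.002.

```bash
echo '[[[0,0,0,0,0,0.002,0],[0,0,0,0,0,0,0],[0,0,0,0,0,0,0]]]' | python3 drive.py;python3 rel.py
echo '[[[0,0,0,0.001,0,0.002,0],[0,0,0,0,0,0,0],[0,0,0,0,0,0,0]]]' | python3 drive.py;python3 rel.py
```

```text
time_s: 10.93
tcp_pos: [0.4998, -0.3358, 0.1576]
eef_rot: [-3.141, 0.002, 2.842]
force: [-12.9, 7.2, 20.2]
finger_gap: 0.0111
finger_force: 63.7
rack frame shelf x,y -0.0425629090137841 -0.0003879318710171742 z 0.11255764333571543 yaw err -0.0032783886068799006 F [-12.9144952    7.21735164  20.20622499]
time_s: 11.18
tcp_pos: [0.4995, -0.3357, 0.157]
eef_rot: [-3.141, 0.003, 2.842]
force: [-14.7, 7.1, 22.7]
finger_gap: 0.0109
finger_force: 64.3
rack frame shelf x,y -0.04290353619648778 -0.00037320065213840227 z 0.1119594861106974 yaw err -0.00324771518539535 F [-14.71975942   7.0777506   22.73394624]
```

```bash
python3 -c "
from h import *
save('scene','s3')
a=cv2.imread('pics/s3.png')[220:370,330:480]
cv2.imwrite('pics/s3c.png',cv2.resize(a,None,fx=4,fy=4,interpolation=cv2.INTER_CUBIC))"
```

```text
(no output)
```

View pics/s3c.png

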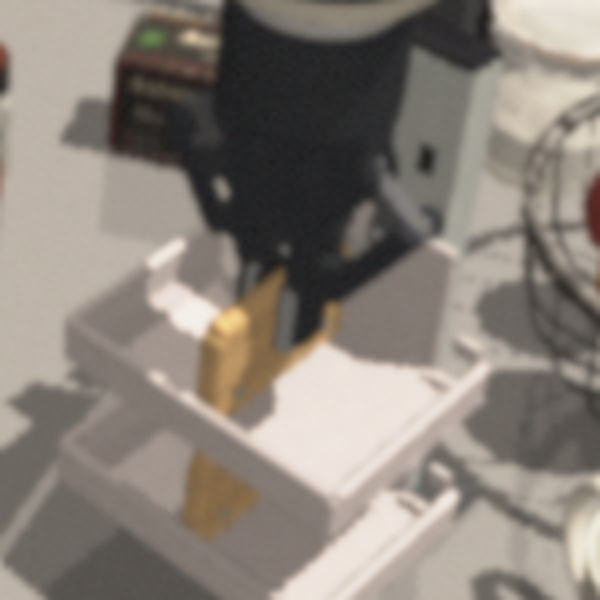

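The scene crop shows the upper shelf sitting parallel above the lower one. Its rim corners are at (68,325), (338,497) and (490,360), its plate corner at (455,255), and the lower shelf's rim corners are at (60,440) and (457,490). I'll compare these with the predicted seated position.

```bash
python3 - <<'E'
from fit import *
S3=load('s3'); X=[.5409,-.3478,-.2954,.0178]
g=lambda P:(proj(S3,P)[0]-[330,220])*4
for n,P in[('FL',FL),('FR',FR),('BR',BR),('PR',PR)]:
    for h in(.014,.094,.098): print(n,h,np.round(g(world(X,(P[0]-.042,P[1],P[2]+h)))))
print(r.sense()['force'])
E
```

```text
FL 0.014 [ 59. 441.]
FL 0.094 [ 65. 314.]
FL 0.098 [ 65. 307.]
FR 0.014 [314. 627.]
FR 0.094 [337. 495.]
FR 0.098 [338. 488.]
BR 0.014 [460. 493.]
BR 0.094 [489. 364.]
BR 0.098 [491. 357.]
PR 0.014 [432. 385.]
PR 0.094 [460. 247.]
PR 0.098 [461. 240.]
[-13.79592071   7.08652476  24.02042127]
```

In the tool's units: 0.0015 m / 0.5 = 0.003.

```bash
echo '[[[0,0,0,0.003,0,0,0],[0,0,0,0,0,0,0],[0,0,0,0,0,0,0]]]' | python3 drive.py 80;python3 rel.py
echo '[[[0,0,0,0,0,0.002,0],[0,0,0,0,0,0.002,0],[0,0,0,0,0,0,0],[0,0,0,0,0,0,0]]]' | python3 drive.py;python3 rel.py
```

```text
time_s: 11.48
tcp_pos: [0.499, -0.3355, 0.1565]
eef_rot: [-3.14, 0.005, 2.842]
force: [-0.3, 2.8, 13.6]
finger_gap: 0.0109
finger_force: 78.5
rack frame shelf x,y -0.043418240260338165 -0.00039006888047167824 z 0.1114817518238667 yaw err -0.0031732944541262853 F [-0.29504887  2.7753075  13.57473788]
time_s: 11.82
tcp_pos: [0.499, -0.3356, 0.1563]
eef_rot: [-3.14, 0.006, 2.842]
force: [-9.9, 7.7, 30.1]
finger_gap: 0.0108
finger_force: 81.5
rack frame shelf x,y -0.043433872046433605 -0.00044542489672212227 z 0.11129146825578183 yaw err -0.003153728708078951 F [-9.88007353  7.6835564  30.0981774 ]
```

In the tool's units: -0.0015 m / 0.5 = -0.003, -0.0005 m / 0.5 = -0.001.

```bash
echo '[[[0,0,0,0,0,-0.003,0],[0,0,0,0,0,-0.003,0],[0,0,0,0,0,-0.001,0],[0,0,0,0,0,0,0],[0,0,0,0,0,0,0]]]' | python3 drive.py;python3 rel.py
echo '[[[0,0,0,-0.001,0,-0.001,0],[0,0,0,0,0,0,0],[0,0,0,0,0,0,0]]]' | python3 drive.py;python3 rel.py
echo '[[[0,0,0,-0.001,0,-0.001,0],[0,0,0,0,0,0,0],[0,0,0,0,0,0,0]]]' | python3 drive.py;python3 rel.py
```

```text
time_s: 12.23
tcp_pos: [0.4989, -0.3355, 0.1568]
eef_rot: [-3.141, 0.004, 2.842]
force: [5.1, -1.0, 6.3]
finger_gap: 0.0112
finger_force: 78.3
rack frame shelf x,y -0.04351489688643017 -0.0003485034038030041 z 0.1118181674317217 yaw err -0.0031678604997664728 F [ 5.13212231 -1.04045325  6.34173689]
time_s: 12.48
tcp_pos: [0.499, -0.3355, 0.1568]
eef_rot: [-3.141, 0.003, 2.842]
force: [3.4, -0.5, 6.7]
finger_gap: 0.0106
finger_force: 78.6
rack frame shelf x,y -0.04349865448912336 -0.0003420407156697156 z 0.11183447977330242 yaw err -0.003291605591474678 F [ 3.35803407 -0.50167437  6.70260542]
time_s: 12.73
tcp_pos: [0.499, -0.3355, 0.1569]
eef_rot: [-3.141, 0.001, 2.842]
force: [0.1, -0.9, 6.3]
finger_gap: 0.0107
finger_force: 78.5
rack frame shelf x,y -0.04345975141082628 -0.00033454145633971867 z 0.11193523596139816 yaw err -0.0033843011951879554 F [ 0.09817171 -0.88735247  6.34876417]
```

In the tool's units: -0.0005 m / 0.5 = -0.001.

```bash
echo '[[[0,0,0,-0.001,0,-0.001,0],[0,0,0,0,0,0,0],[0,0,0,0,0,0,0]]]' | python3 drive.py;python3 rel.py
echo '[[[0,0,0,-0.001,0,-0.001,0],[0,0,0,0,0,0,0],[0,0,0,0,0,0,0]]]' | python3 drive.py;python3 rel.py
echo '[[[0,0,0,-0.001,0,-0.001,0],[0,0,0,0,0,0,0],[0,0,0,0,0,0,0]]]' | python3 drive.py;python3 rel.py
```

```text
time_s: 12.98
tcp_pos: [0.4992, -0.3354, 0.157]
eef_rot: [-3.141, 0.0, 2.842]
force: [-1.9, -1.0, 6.7]
finger_gap: 0.0105
finger_force: 78.3
rack frame shelf x,y -0.04328009701665961 -0.00022290100195991518 z 0.11200799098020754 yaw err -0.0033621304312876354 F [-1.93193817 -0.98140179  6.68227347]
time_s: 13.23
tcp_pos: [0.4995, -0.3355, 0.1572]
eef_rot: [-3.142, -0.001, 2.842]
force: [-4.8, 0.4, 3.9]
finger_gap: 0.0108
finger_force: 78.1
rack frame shelf x,y -0.04298957715983665 -0.00022033654986054277 z 0.11221968120549179 yaw err -0.00333922347455351 F [-4.81061698  0.40507207  3.88092073]
time_s: 13.48
tcp_pos: [0.4997, -0.3356, 0.1574]
eef_rot: [3.142, -0.002, 2.842]
force: [-6.0, 0.3, 3.8]
finger_gap: 0.0109
finger_force: 78.0
rack frame shelf x,y -0.04279988335869346 -0.00024365141195315012 z 0.1124180304320075 yaw err -0.003359476629503977 F [-5.96682055  0.34443625  3.78197778]
```

The rows are not in the units I measure in: shifts go in shares of 0.5 m and turns go in shares of 2 rad. I convert before sending: 0.0015 m / 0.5 = 0.003.

```bash
echo '[[[0,0,0,0,0,0.003,0],[0,0,0,0,0,0.003,0],[0,0,0,0,0,0,0],[0,0,0,0,0,0,0]]]' | python3 drive.py;python3 rel.py
echo '[[[0,0,0,0,0,0.003,0],[0,0,0,0,0,0.003,0],[0,0,0,0,0,0,0],[0,0,0,0,0,0,0]]]' | python3 drive.py 110;python3 rel.py
echo '[[[0,0,0,0,0,0.003,0],[0,0,0,0,0,0.003,0],[0,0,0,0,0,0,0],[0,0,0,0,0,0,0]]]' | python3 drive.py;python3 rel.py
```

```text
time_s: 13.82
tcp_pos: [0.4995, -0.3356, 0.1569]
eef_rot: [-3.141, -0.001, 2.842]
force: [-21.4, 8.3, 25.1]
finger_gap: 0.0105
finger_force: 81.9
rack frame shelf x,y -0.04298022306827126 -0.0003299358351386797 z 0.11188398025298245 yaw err -0.0033936791672353195 F [-21.39121677   8.28452497  25.14617739]
time_s: 14.15
tcp_pos: [0.4993, -0.3356, 0.1564]
eef_rot: [-3.141, -0.0, 2.842]
force: [-36.4, 16.6, 49.2]
finger_gap: 0.0101
finger_force: 112.4
rack frame shelf x,y -0.04316145424977018 -0.0003944749149244692 z 0.111447730260839 yaw err -0.0034560023395142636 F [-36.37924311  16.62817465  49.22848274]
time_s: 14.48
tcp_pos: [0.4993, -0.3357, 0.1557]
eef_rot: [-3.14, 0.001, 2.842]
force: [-44.7, 23.2, 70.5]
finger_gap: 0.0104
finger_force: 116.3
rack frame shelf x,y -0.04315540699107135 -0.00044920500514607854 z 0.11071138421290587 yaw err -0.003330096563868956 F [-44.66793519  23.22809938  70.49889712]
```

In the tool's units: -0.002 m / 0.5 = -0.004, -0.0015 m / 0.5 = -0.003.

```bash
echo '[[[0,0,0,0,0,-0.004,0],[0,0,0,0,0,-0.004,0],[0,0,0,0,0,-0.004,0],[0,0,0,0,0,-0.003,0],[0,0,0,0,0,0,0],[0,0,0,0,0,0,0]]]' | python3 drive.py 80;python3 rel.py
echo '[[[0,0,0,0,0,-0.002,0],[0,0,0,0,0,0,0],[0,0,0,0,0,0,0]]]' | python3 drive.py;python3 rel.py
echo '[[[0,0,0,0,0,-0.002,0],[0,0,0,0,0,0,0],[0,0,0,0,0,0,0]]]' | python3 drive.py;python3 rel.py
echo '[[[0,0,0,0,0,-0.002,0],[0,0,0,0,0,0,0],[0,0,0,0,0,0,0]]]' | python3 drive.py;python3 rel.py
```

```text
time_s: 14.98
tcp_pos: [0.4995, -0.3356, 0.1566]
eef_rot: [-3.141, -0.002, 2.842]
force: [-11.8, 2.9, 10.2]
finger_gap: 0.0105
finger_force: 106.2
rack frame shelf x,y -0.04300244120909519 -0.0002941330551120796 z 0.11160762603422224 yaw err -0.003339184753947233 F [-11.81992674   2.89303637  10.24497435]
time_s: 15.23
tcp_pos: [0.4996, -0.3355, 0.1568]
eef_rot: [3.142, -0.002, 2.842]
force: [-7.4, 0.6, 3.4]
finger_gap: 0.0102
finger_force: 105.3
rack frame shelf x,y -0.04289883605838284 -0.00022282190133513904 z 0.11181874000097343 yaw err -0.0033356199206586723 F [-7.43527263  0.58668677  3.40194876]
time_s: 15.48
tcp_pos: [0.4997, -0.3354, 0.1575]
eef_rot: [3.141, -0.002, 2.842]
force: [-4.8, 1.4, -3.2]
finger_gap: 0.0101
finger_force: 104.4
rack frame shelf x,y -0.042772099646303435 -3.697652054669234e-05 z 0.11251187642926842 yaw err -0.0032261736860697 F [-4.81263991  1.38534493 -3.22123023]
time_s: 15.73
tcp_pos: [0.4998, -0.3354, 0.1587]
eef_rot: [3.141, -0.001, 2.842]
force: [-4.9, 0.8, -4.7]
finger_gap: 0.0106
finger_force: 104.1
rack frame shelf x,y -0.04268839017425567 6.177606437519408e-06 z 0.11373876126381512 yaw err -0.0031960776464430296 F [-4.86563465  0.78671283 -4.70985373]
```

In the tool's units: 0.0005 m / 0.5 = 0.001.

```bash
for i in 1 2; do echo '[[[0,0,0,0.001,0,0,0],[0,0,0,0,0,0,0],[0,0,0,0,0,0,0]]]' | python3 drive.py | sed -n '2p;4p'; done
echo '[[[0,0,0,0,0,-0.003,0],[0,0,0,0,0,0,0],[0,0,0,0,0,0,0]]]' | python3 drive.py | sed -n '2p;4p'
echo '[[[0,0,0,0,0,-0.003,0],[0,0,0,0,0,0,0],[0,0,0,0,0,0,0]]]' | python3 drive.py | sed -n '2p;4p'; python3 rel.py
```

```text
tcp_pos: [0.4997, -0.3354, 0.1591]
force: [-3.2, 1.5, -5.0]
tcp_pos: [0.4994, -0.3353, 0.1593]
force: [0.2, -0.0, -6.2]
tcp_pos: [0.4992, -0.3352, 0.1603]
force: [4.1, -1.1, -11.4]
tcp_pos: [0.4991, -0.3352, 0.1615]
force: [5.4, -1.9, -16.4]
rack frame shelf x,y -0.043465610243715126 -4.764438529508424e-05 z 0.11645685756511802 yaw err -0.003227004907356168 F [  5.35446043  -1.93728596 -16.38423405]
```

Backing off drops the force in x to about 0, with no spring push, and lifting meets rising resistance. So the pin is in its hole. I'll reseat the shelf downwards, unload and look at the residual forces.

In the tool's units: 0.0015 m / 0.5 = 0.003, -0.001 m / 0.5 = -0.002.

```bash
echo '[[[0,0,0,-0.002,0,0.003,0],[0,0,0,0,0,0.003,0],[0,0,0,0,0,0.003,0],[0,0,0,0,0,0.003,0],[0,0,0,0,0,0.003,0],[0,0,0,0,0,0.002,0],[0,0,0,0,0,0,0],[0,0,0,0,0,0,0]]]' | python3 drive.py;python3 rel.py
echo '[[[0,0,0,0,0,-0.003,0],[0,0,0,0,0,0,0],[0,0,0,0,0,0,0]]]' | python3 drive.py;python3 rel.py
```

```text
time_s: 17.4
tcp_pos: [0.4999, -0.3358, 0.1571]
eef_rot: [-3.141, 0.001, 2.842]
force: [-18.4, 8.8, 19.6]
finger_gap: 0.0104
finger_force: 108.2
rack frame shelf x,y -0.042518488439180775 -0.0004403403495194863 z 0.11212675669762352 yaw err -0.0033645054898889803 F [-18.44864424   8.75756989  19.59652573]
time_s: 17.65
tcp_pos: [0.4999, -0.3359, 0.1574]
eef_rot: [-3.141, 0.001, 2.842]
force: [-12.1, 4.8, 8.1]
finger_gap: 0.0104
finger_force: 105.7
rack frame shelf x,y -0.04243994317684955 -0.0004629067552306861 z 0.11238655088373083 yaw err -0.0033716114135313724 F [-12.06970227   4.84131657   8.06245485]
```

In the tool's units: 0.0005 m / 0.5 = 0.001, -0.0004 m / 0.5 = -0.0008.

```bash
for i in 1 2 3; do echo '[[[0,0,0,0.001,0,-0.0008,0],[0,0,0,0,0,0,0],[0,0,0,0,0,0,0]]]' | python3 drive.py | sed -n '2p;4p'; done; python3 rel.py
echo '[[[0,0,0,0,0,-0.002,0],[0,0,0,0,0,0,0],[0,0,0,0,0,0,0]]]' | python3 drive.py | sed -n '2p;4p'
echo '[[[0,0,0,0,0,-0.002,0],[0,0,0,0,0,0,0],[0,0,0,0,0,0,0]]]' | python3 drive.py | sed -n '2p;4p'
```

```text
tcp_pos: [0.4999, -0.3358, 0.1573]
force: [-7.7, 2.9, 5.0]
tcp_pos: [0.4996, -0.3356, 0.1571]
force: [-2.1, 0.3, 3.8]
tcp_pos: [0.4992, -0.3355, 0.1571]
force: [4.5, -2.0, 3.1]
rack frame shelf x,y -0.04325137688320717 -0.00029552018917958055 z 0.11209800562586057 yaw err -0.0032408105794998754 F [ 4.53449155 -2.02868699  3.10477427]
tcp_pos: [0.4991, -0.3354, 0.1574]
force: [7.3, -4.3, -1.3]
tcp_pos: [0.4992, -0.3353, 0.1581]
force: [9.0, -4.0, -3.9]
```

No constant outward push is left, so the catch has sprung. I'll put it back in the neutral position against the upright and let go.

In the tool's units: -0.001 m / 0.5 = -0.002, -0.0005 m / 0.5 = -0.001.

```bash
echo '[[[0,0,0,-0.002,0,0.002,0],[0,0,0,-0.001,0,0.002,0],[0,0,0,0,0,0.001,0],[0,0,0,0,0,0,0],[0,0,0,0,0,0,0]]]' | python3 drive.py; echo '[[[0,0,0,0,0,0,0.05],[0,0,0,0,0,0,0.05],[0,0,0,0,0,0,0.05],[0,0,0,0,0,0,0.05],[0,0,0,0,0,0,0.05],[0,0,0,0,0,0,0.05]]]' | python3 drive.py 20; echo '[[[0,0,0,0,0,-0.02,0.05],[0,0,0,0,0,-0.04,0.05],[0,0,0,0,0,-0.06,0.05],[0,0,0,0,0,-0.06,0.05],[0,0,0,0,0,-0.06,0.05],[0,0,0,0,0,0,0.05],[0,0,0,0,0,0,0.05]]]' | python3 drive.py
python3 -c "
from h import *
save('scene','s4');save('wrist','w4')
a=cv2.imread('pics/s4.png')[220:370,330:480];a=cv2.resize(a,(400,400),interpolation=cv2.INTER_CUBIC)
b=cv2.resize(cv2.imread('pics/w4.png'),(400,300)); cv2.imwrite('pics/e4.png',np.hstack([a,np.pad(b,((0,100),(0,0),(0,0)))]))"
```

```text
time_s: 19.32
tcp_pos: [0.4997, -0.3355, 0.1569]
eef_rot: [-3.142, -0.001, 2.842]
force: [-9.4, 4.2, 12.5]
finger_gap: 0.0106
finger_force: 107.0
time_s: 19.82
tcp_pos: [0.5001, -0.3356, 0.1558]
eef_rot: [3.142, -0.0, 2.842]
force: [-0.5, 0.4, 1.0]
finger_gap: 0.05
finger_force: 0.0
time_s: 20.4
tcp_pos: [0.5005, -0.3359, 0.2787]
eef_rot: [-3.14, 0.003, 2.842]
force: [-0.0, -0.3, -1.7]
finger_gap: 0.0501
finger_force: 0.0
```

View pics/e4.png

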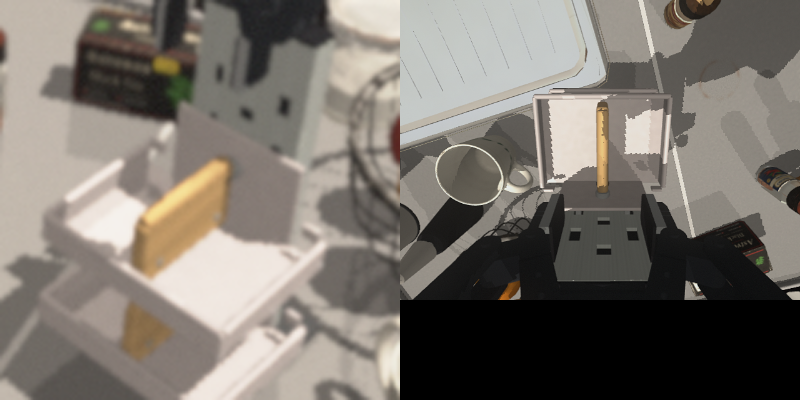

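The released shelf hangs level and square. Its plate corner is at (307,165) in the left crop and its rim ends at (218,330) and (325,238), which matches the predicted seated position. Both jars are upright in the wrist view, and the gripper is clear. I'm handing in.

```bash
python3 -c "
from bench import r, optics
print(r.close_job())"
```

```text
the job is handed in; nothing more can be done
None
```

The shelf hangs level in rows 3 and 4, against the upright, let go, and both jars are still standing. I judged the catch sprung by touch (no outward push, about 16 N resistance to lifting). The job was handed in at about 20.5 s, and no verdict came back.

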